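Pack the stone carver's small case

TASK

Carving is done: pack the chisel, the whetstone and the air coupling into the open grey case. The chisel lies flat in the case's long narrow lane; the whetstone and the coupling both go in the wide compartment. Lower each piece into the case before letting go rather than dropping it, and leave the mallet, the brush and the jar where they are.

Things in the scene. Friction and masses are not known exactly. Their poses are not given: they have to be found in the camera images.
- case: Open grey plastic case, no lid, fixed, any yaw; 212 mm (its x) by 228 mm (its y), 45 mm high. Walls, floor and the divider, which runs along x as high as the walls, are 6 mm thick. Two compartments, each 200 mm long in x: narrow lane at +y, 80 mm wide (y 28 to 108 mm); wide one at -y, 130 mm wide (y -108 to 22 mm). Origin at the centre of its underside, z up.
- case_lane (a point): Centre of the floor of the narrow lane of the case (6 mm above the bench); same axes as the case.
- case_wide (a point): Centre of the floor of the wide compartment of the case (6 mm above the bench); same axes as the case.
- chisel: Steel stone chisel lying down, 165 mm long along its x. Middle: eight-sided dark bar 90 mm long, 18 mm across flats (flats to sides and top). Round 13 mm shank to -x (end at -80 mm), bright flat blade 26 mm wide to +x (end at +85 mm), both clear of the bench. Origin on the underside below the middle of the bar, near the balance point; z up. About 0.22 kg.
- whetstone: Two-layer sharpening stone, grey below and reddish above, 100 mm along its x, 36 mm along its y, 22 mm high, lying flat. Origin at the centre of its underside, z up. About 0.19 kg, brittle.
- coupling: Air-hose coupling lying down, 72 mm long along its x. Middle: eight-sided brass body 36 mm long, 26 mm across flats (flats to sides and top). Steel sleeve, 20 mm diameter, to +x; ribbed hose tail, 13 to 16 mm diameter, to -x. Origin on the underside below the middle of the body; z up. About 0.14 kg.
- mallet: Bystander: mallet lying on the bench, black round head 80 mm diameter and 80 mm long, wooden handle to its +y reaching 190 mm from the origin. Origin under the middle of the head.
- brush: Bystander: dust brush with a wooden handle, about 200 mm long, lying along its x on the bench. Origin at the underside of its middle.
- jar: Bystander: amber glass jar, 66 mm diameter, 90 mm high, upright. Origin at the centre of its underside.

How it is judged:
At the end, for the whole second after the job is handed in: Chisel flat on the lane floor (origin in the lane, under 16 mm above the case underside, tilted under 7 degrees); origins of whetstone and coupling inside the walls of the wide compartment, under the 45 mm rim; all three slower than 20 mm/s (x of chisel in the frame of case between -0.1 and 0.1 m and y of chisel in the frame of case between 0.028 and 0.108 m and z of chisel in the frame of case between 0 and 0.016 m and angle between chisel's own x axis and vertical between 1.45 and 1.69 rad and x of whetstone in the frame of case between -0.1 and 0.1 m and y of whetstone in the frame of case between -0.108 and 0.022 m and z of whetstone in the frame of case between 0 and 0.045 m and x of coupling in the frame of case between -0.1 and 0.1 m and y of coupling in the frame of case between -0.108 and 0.022 m and z of coupling in the frame of case between 0 and 0.045 m and linear speed of each of chisel, whetstone, coupling below 0.02 m/s); the robot touches nothing.
It fails at once if the chisel is dropped or thrown (faster than 0.9 m/s, a fall of about 40 mm, while the fingers do not touch it) (contact force between chisel and the fingers below 0.05 N and linear speed of chisel above 0.9 m/s).
It fails at once if the whetstone is dropped or thrown (faster than 0.9 m/s, a fall of about 40 mm, while the fingers do not touch it) (contact force between whetstone and the fingers below 0.05 N and linear speed of whetstone above 0.9 m/s).
It fails at once if the air coupling is dropped or thrown (faster than 0.9 m/s, a fall of about 40 mm, while the fingers do not touch it) (contact force between coupling and the fingers below 0.05 N and linear speed of coupling above 0.9 m/s).
It fails at once if the mallet, the brush or the jar is moved by more than 30 mm (distance of any of mallet, brush, jar from where it was at the start of the episode above 0.03 m).
It also fails if it takes over 72 s, if anything falls off the work surface, if the arm or the gripper's body presses on something with over 40 N, if the wrist force passes 120 N, or if a joint passes its speed limit or range.

ROBOT

A 6-joint arm with a two-finger parallel gripper is mounted at the origin on the work surface. World frame = base frame: x ahead of the robot, y to its left, z up, the work surface at z = 0. Lengths are in m, angles in rad, forces in N, time in s.
With the tool pointing down it reaches from about 0.425 to 0.95 m from the base axis. Payload 3.5 kg.
Tool frame: the origin (TCP) lies on the centre line of the jaws, within the pads' length; the fingertips stand 17 mm ahead of it and the grasp point (between the pads) lies 2 mm behind it; z points along the fingers, y is the line along which they close (so a half turn about z gives the same grasp; the last joint's range is limited). The gripper opens to 85 mm and grips with 20 to 120 N. Pads are 22 mm wide; open, the fingers measure 114 mm over their backs; the gripper's body (76 mm by 85 mm) begins 54 mm behind the grasp point. The pads swing forward as they close: fully open they stand 13 mm farther back than shut.
Start: joints at [1.164, 0.286, 1.577, -0, 1.279, -0.15], TCP at [0.171, 0.653, 0.248] pointing down, gripper open.
Joint ranges: [-2.77, 2.77], [-0.9, 2.22], [0.21, 2.48], [-1.53, 4.67], [0.24, 2.81], [-2.84, 2.84]. Speed limits (rad/s): [2.79, 2.79, 3.14, 3.14, 3.14, 3.14].

INTERFACE

Orientations are given as a unit quaternion [x, y, z, w].
In Python, from plant import ctrl gives the robot as it stands. The module is installed in compiled form; this text tells all that it offers.
- The arm moves only by the tool drive_tool, never from a script. Its argument "moves" is a list of rows, each a list of 3 entries, a list of its own where there are three numbers: the turn, a rotation vector about the tool's x, y, z in rad, then the shift along the tool's x, y, z in m, then the finger opening in m, from 0 to 0.0854. A call has 1 to 5 rows; each row shifts and turns the commanded pose from where the row before left it, along the tool's axes as they then stand; what a row does not reach is not made up. A row lasts 1/8 s, in which the tool goes at most 62.5 mm and 10.7 degrees, less where a joint would pass 70% of its speed; a pose out of reach is approached as far as the arm can. A call with a gripper value outside its range is refused whole. The fingers move at their own pace and stop on an object; "grip_force" is the grip in N (left out, the last holds). Time passes only in rows, so rows that do not move let the fingers close. It gives the time, the measured TCP pose, the force, the opening and the grip force at its end, in the units of the state.
- ctrl.get_state(): the state, without advancing time (a new reading comes with each control period).
- ctrl.read_camera(name): name is "scene" or "top" or "wrist"; returns a dict with "image" (480x640x3 uint8, red, green, blue), "fx", "fy", "cx", "cy" (pixels), "R" (3x3) and "t" (3): a world point X has camera coordinates R X + t. Camera axes: x right, y down, z forward; pixel columns grow to the right and rows downward; lengths in m; the calibration is good to about 2 mm. The wrist camera is an equidistant fisheye: a pixel r from the principal point sees the ray r / f radians off the axis. A picture is of the moment at which its call begins. There is no depth.
- ctrl.sign_off(): hands the job in; it is judged then, once.
The state is a dict: "time": time; "qpos": joint angles; "dq": joint speeds; "joint_efforts": joint torques, N m; "eef_pos": TCP position; "tcp_rot": TCP orientation; "contact_force": force on the tool from outside, world axes, zero at the start; "wrist_torque": the same for the moment, N m; "opening": opening from 0.0 (shut) to 1.0 (fully open); "finger_force": force on a finger pad.
Only numpy, scipy, OpenCV 4.12 (cv2) and the standard library are available. Lean on these libraries where they do the work, as an engineer would, in place of code of your own. Each camera call takes 0.05 s, during which the arm holds its last target. There are 200 camera calls.

## Working session

There is one attempt and no reset: what is moved stays moved. The work goes in short steps, Python scripts to look and compute and a tool call to move; the robot and the scene stay as the last step left them, time stands still between calls to the robot, and variables do not carry over. Pictures are saved under pics/ and viewed, at most 10 in all, crops included, and the job is handed in when it is done.

Besides the shell and the picture viewer there is one more tool, called after "Emit:" as name(argument=value, ...), one argument or row to a line, values as JSON. drive_tool: Moves the arm, as the interface text tells. Its arguments: {"type":"object","properties":{"moves":{"type":"array","items":{"type":"array"}},"grip_force":{"type":"number"}},"required":["moves"]}

```bash
mkdir -p pics; cat > h.py <<'E'
import numpy as np, cv2
from plant import ctrl
from scipy.spatial.transform import Rotation as Ro
def snap(n,f):
    c=ctrl.read_camera(n); cv2.imwrite('pics/'+f,c['image'][:,:,::-1]); return c
def ray(c,u,v,z):
    x=(u-c['cx'])/c['fx'];y=(v-c['cy'])/c['fy'];d=np.array([x,y,1.])
    if c.get('fish'):
        r=np.hypot(x,y);d=np.array([x/r*np.sin(r),y/r*np.sin(r),np.cos(r)])
    R=np.array(c['R']);o=-R.T@np.array(c['t']);w=R.T@d
    return o+w*(z-o[2])/w[2]
E
python3 - <<'E'
from h import *
c=snap('top','top.png');s=ctrl.get_state()
import pickle;pickle.dump(c,open('top.pkl','wb'))
print({k:c[k] for k in c if k!='image'},s)
print(Ro.from_quat(s['tcp_rot']).as_matrix())
E
```

```text
{'fx': 445.52457445122525, 'fy': 445.52457445122525, 'cx': 322.9392018546613, 'cy': 235.76277664555326, 'R': array([[-0.01542763, -0.99983191, -0.00990686],
       [-0.9950336 ,  0.01632652, -0.09819152],
       [ 0.09833676,  0.0083428 , -0.99511822]]), 't': array([0.03793948, 0.6283023 , 1.01027009])} {'time': 0.05, 'qpos': array([ 1.16403019e+00,  2.87173267e-01,  1.57813805e+00, -9.48936302e-06,
        1.27857280e+00, -1.49977203e-01]), 'dq': array([ 0.00111045, -0.00044923, -0.00169659,  0.00131513, -0.00077446,
       -0.00096258]), 'joint_efforts': array([ 4.57159913e-04, -4.07563341e+01, -2.93922007e+01, -1.78453215e-04,
        3.67326735e-03, -7.99336789e-06]), 'eef_pos': array([0.17115421, 0.652325  , 0.24696313]), 'tcp_rot': array([ 1.28040548e-01,  9.91768272e-01, -1.10287411e-03, -3.10468981e-04]), 'contact_force': array([ 0.00749995,  0.52175139, -0.25295611]), 'wrist_torque': array([-0.03626135, -0.02069677, -0.0236364 ]), 'finger_force': 0.0, 'opening': 1.0025578069884171}
[[-9.67211043e-01  2.53972421e-01 -8.98251780e-04]
 [ 2.53973791e-01  9.67208804e-01 -2.10808586e-03]
 [ 3.33401361e-04 -2.26709633e-03 -9.99997375e-01]]
```

View pics/top.png

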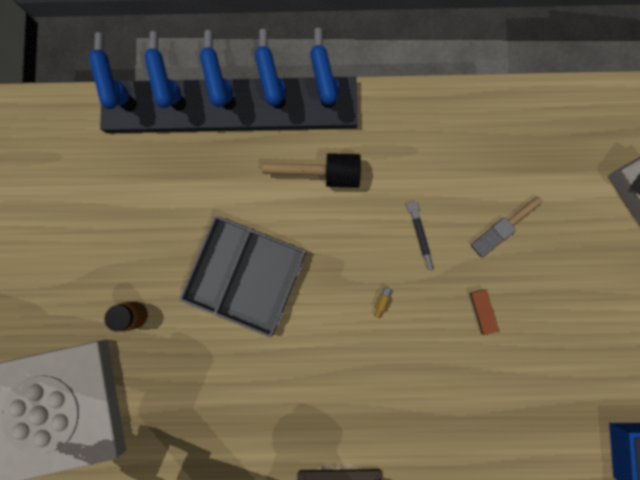

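```bash
python3 - <<'E'
from h import *
import pickle
i=cv2.imread('pics/top.png')
a=cv2.resize(i[205:345,170:320],None,fx=4,fy=4,interpolation=2)[:560,:600]
b=cv2.resize(i[195:340,365:545],None,fx=4,fy=4,interpolation=2)
cv2.imwrite('pics/objs.png',b); cv2.imwrite('pics/case.png',cv2.convertScaleAbs(a,alpha=1.5))
E
```

```text
(no output)
```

View pics/objs.png

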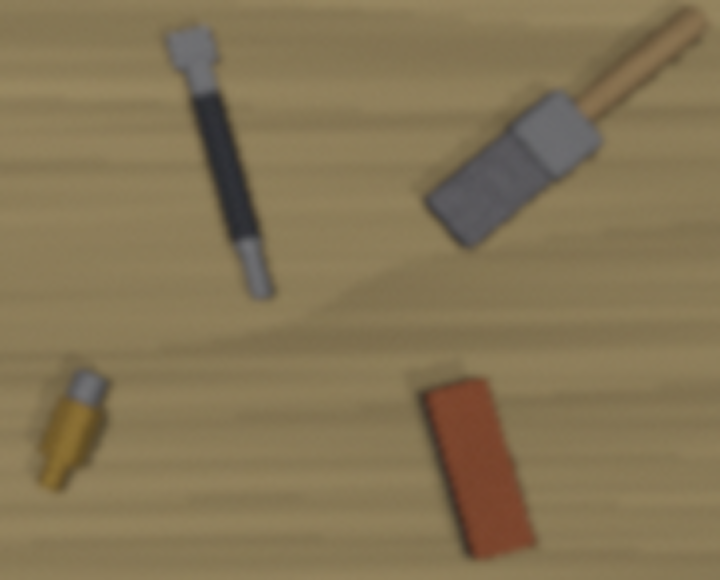

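View pics/case.png

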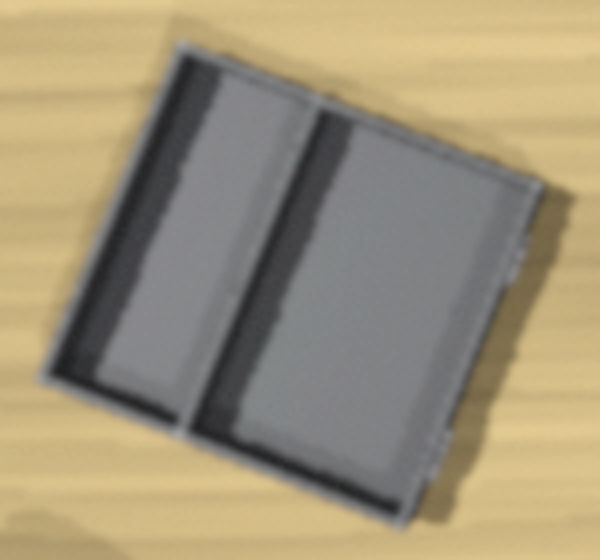

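```bash
python3 - <<'E'
from h import *
import pickle
c=pickle.load(open('top.pkl','rb'))
P=lambda u,v,z,o:ray(c,u/4+o[0],v/4+o[1],z)[:2]
o=(365,195)
def line(n,a,b,m,z,zm):
    a=P(*a,z,o);b=P(*b,z,o);m=P(*m,zm,o);d=a-b
    print(n,m.round(4),'len',np.linalg.norm(d).round(4),'yaw',np.arctan2(d[1],d[0]).round(3))
line('chisel',(192,28),(264,298),(226,168),.009,.018)
line('coup',(92,372),(50,490),(71,431),.013,.026)
w=[P(*p,.022,o) for p in [(425,390),(487,380),(537,545),(475,558)]]
m=np.mean(w,0);d=w[0]+w[1]-w[2]-w[3];print('stone',m.round(4),np.linalg.norm(d)/2,np.linalg.norm(w[0]-w[1]),np.arctan2(d[1],d[0]))
k=[P(*p,.045,(170,205)) for p in [(182,42),(543,187),(403,525),(42,380)]]
m=np.mean(k,0);d=k[0]+k[1]-k[2]-k[3];t=np.arctan2(d[1],d[0])
R=np.array([[np.cos(t),-np.sin(t)],[np.sin(t),np.cos(t)]])
print('case',m,np.linalg.norm(d)/2,np.linalg.norm(k[0]+k[3]-k[1]-k[2])/2,t)
print('lane',m+R@[0,.068],'wide',m+R@[0,-.043])
for n,p in [('mallet',(343,170)),('jar',(120,318)),('brush',(507,227))]: print(n,ray(c,*p,.05))
E
```

```text
chisel [ 0.6234 -0.2046] len 0.1663 yaw 0.223
coup [ 0.4715 -0.1079] len 0.073 yaw -0.372
stone [ 0.4467 -0.3442] 0.09835634506839817 0.03651544224239985 0.24571932070363206
case [0.53923377 0.21214965] 0.20750839528567333 0.2243149233266694 -0.39498404979894863
lane [0.56539973 0.27491383] wide [0.52268766 0.17246053]
mallet [ 0.77999362 -0.02128801  0.05      ]
jar [0.44744262 0.49004827 0.05      ]
brush [ 0.6402055 -0.39397    0.05     ]
```

Emit:
drive_tool(
  moves=[
    [[0, 0, 0], [-0.0364, -0.0397, 0], 0.085],
    [[0, 0, 0], [-0.0364, -0.0397, 0], 0.085],
    [[0, 0, 0], [-0.0364, -0.0397, 0], 0.085],
    [[0, 0, 0], [-0.0364, -0.0397, 0], 0.085],
    [[0, 0, 0], [-0.0364, -0.0397, 0], 0.085],
  ],
)

```text
time: 0.68
eef_pos: [0.2972, 0.4128, 0.2476]
tcp_rot: [0.128, 0.992, -0.0, -0.0]
contact_force: [0.9, 0.2, -0.1]
opening: 0.988
finger_force: 0.0
```

Emit:
drive_tool(
  moves=[
    [[0, 0, 0], [-0.0364, -0.0397, 0], 0.085],
    [[0, 0, 0], [-0.0364, -0.0397, 0], 0.085],
    [[0, 0, 0], [-0.0364, -0.0397, 0], 0.085],
    [[0, 0, 0], [-0.0364, -0.0397, 0], 0.085],
    [[0, 0, 0], [-0.0364, -0.0397, 0], 0.085],
  ],
)

```text
time: 1.3
eef_pos: [0.4228, 0.1747, 0.2478]
tcp_rot: [0.128, 0.992, -0.0, -0.0]
contact_force: [0.5, 1.0, 0.5]
opening: 0.998
finger_force: 0.0
```

Emit:
drive_tool(
  moves=[
    [[0, 0, 0], [-0.0364, -0.0397, 0], 0.085],
    [[0, 0, 0], [-0.0364, -0.0397, 0], 0.085],
    [[0, 0, 0], [-0.0364, -0.0397, 0], 0.085],
    [[0, 0, 0], [-0.0364, -0.0397, 0], 0.085],
    [[0, 0, 0], [-0.0364, -0.0397, 0], 0.085],
  ],
)

```text
time: 1.92
eef_pos: [0.5485, -0.0634, 0.2476]
tcp_rot: [0.128, 0.992, 0.0, -0.001]
contact_force: [0.3, 0.1, 0.4]
opening: 1.0
finger_force: 0.0
```

Emit:
drive_tool(
  moves=[
    [[0, 0, 0], [-0.0364, -0.0397, 0], 0.045],
    [[0, 0, -0.16], [0, 0, 0], 0.045],
    [[0, 0, -0.16], [0, 0, 0], 0.045],
    [[0, 0, -0.16], [0, 0, 0], 0.045],
    [[0, 0, 0], [0, 0, 0], 0.045],
  ],
)

```text
time: 2.55
eef_pos: [0.573, -0.1093, 0.2475]
tcp_rot: [-0.11, 0.994, 0.0, -0.001]
contact_force: [0.0, -0.6, -0.2]
opening: 0.528
finger_force: 0.0
```

```bash
cat >> h.py <<'E'
def go(x,y,z,yaw,s=None):
    s=s or ctrl.get_state();M=Ro.from_quat(s['tcp_rot']).as_matrix();a=np.arctan2(M[1,0],M[0,0])
    t=a-yaw; t=(t+np.pi/2)%np.pi-np.pi/2
    print('turn z',t.round(3),'shift before turn',(M.T@(np.array([x,y,z])-s['eef_pos'])).round(4),'tilt',(M[:2,2]).round(4))
def wrist(f):
    c=snap('wrist',f);c['fish']=1;import pickle;pickle.dump(c,open('wrist.pkl','wb'));return c
def proj(c,X):
    p=np.array(c['R'])@X+c['t'];th=np.arctan2(np.hypot(*p[:2]),p[2]);k=th/np.hypot(*p[:2])
    return (c['cx']+c['fx']*k*p[0],c['cy']+c['fy']*k*p[1])
E
python3 - <<'E'
from h import *
go(.6234,-.2046,.12,.223)
c=wrist('w1.png');i=cv2.imread('pics/w1.png')
for n,p in dict(ch=(.6234,-.2046,.018),co=(.4715,-.1079,.026),st=(.4467,-.3442,.022)).items():
    q=proj(c,np.array(p));print(n,q);cv2.circle(i,tuple(map(int,q)),3,(0,255,0),1)
cv2.imwrite('pics/w1m.png',i)
E
```

```text
turn z -0.002 shift before turn [-0.0284 -0.1041  0.1274] tilt [-0.0014  0.0005]
ch (np.float64(221.43520299156688), np.float64(230.64575450058953))
co (np.float64(348.19637283879206), np.float64(100.95434815238204))
st (np.float64(124.01772194434491), np.float64(42.814246387047945))
```

View pics/w1m.png

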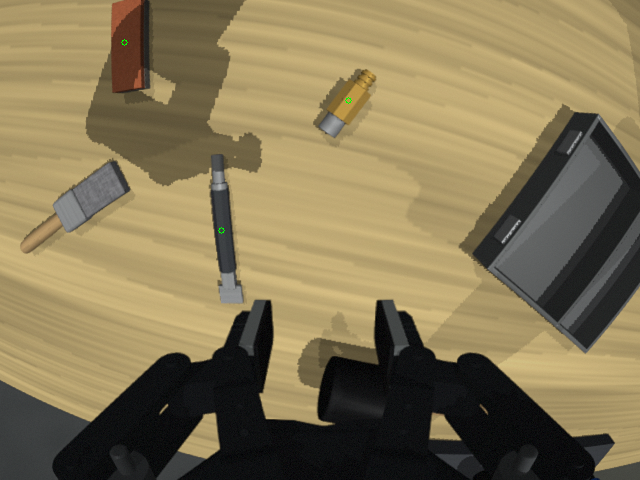

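Emit:
drive_tool(
  moves=[
    [[0, 0, 0], [-0.0142, -0.052, 0], 0.045],
    [[0, 0, 0], [-0.0142, -0.052, 0], 0.045],
    [[0, 0, 0], [0, 0, 0.055], 0.045],
    [[0, 0, 0], [0, 0, 0.055], 0.045],
    [[0, 0, 0], [0, 0, 0.04], 0.045],
  ],
)

```text
time: 3.22
eef_pos: [0.6228, -0.204, 0.0949]
tcp_rot: [-0.11, 0.994, 0.001, -0.002]
contact_force: [1.0, 0.5, 0.0]
opening: 0.527
finger_force: 0.0
```

```bash
python3 - <<'E'
from h import *
go(.6234,-.2046,.021,.223);wrist('w2.png')
E
```

```text
turn z -0.003 shift before turn [-0.0007 -0.0009  0.0739] tilt [-0.0033  0.0016]
```

View pics/w2.png

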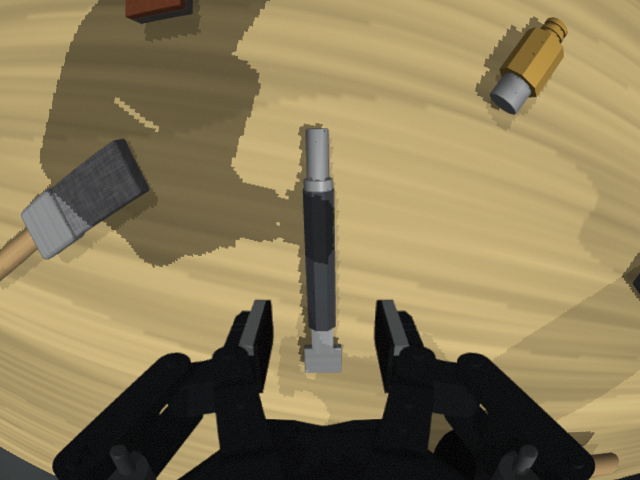

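Emit:
drive_tool(
  moves=[
    [[0, 0, 0], [0, 0, 0.045], 0.045],
    [[0, 0, 0], [0, 0, 0.028], 0.045],
    [[0, 0, 0], [0, 0, 0], 0.0],
    [[0, 0, 0], [0, 0, 0], 0.0],
    [[0, 0, 0], [0, 0, 0], 0.0],
  ],
  grip_force=60,
)

```text
time: 3.9
eef_pos: [0.625, -0.205, 0.0272]
tcp_rot: [-0.111, 0.994, -0.001, 0.001]
contact_force: [-0.7, -0.2, -1.8]
opening: 0.181
finger_force: 60.2
```

Emit:
drive_tool(
  moves=[
    [[0, 0, 0], [0, 0, 0], 0.0],
    [[0, 0, 0], [0, 0, 0], 0.0],
  ],
)

```text
time: 4.15
eef_pos: [0.6244, -0.2047, 0.0261]
tcp_rot: [-0.111, 0.994, -0.0, 0.0]
contact_force: [-0.3, 0.2, -0.6]
opening: 0.184
finger_force: 60.4
```

Emit:
drive_tool(
  moves=[
    [[0, 0, 0], [0, 0, -0.03], 0.0],
    [[0, 0, 0], [0, 0, -0.05], 0.0],
    [[0, 0, 0], [0, 0, -0.05], 0.0],
    [[0, 0, 0], [0, 0, -0.03], 0.0],
    [[0, 0, 0], [0, 0, 0], 0.0],
  ],
)

```text
time: 4.78
eef_pos: [0.6258, -0.2054, 0.1893]
tcp_rot: [-0.111, 0.994, -0.002, 0.003]
contact_force: [-0.5, 0.3, -1.7]
opening: 0.178
finger_force: 60.2
```

```bash
python3 - <<'E'
from h import *
go(.5654,.2749,.1855,-.395)
E
```

```text
turn z 0.618 shift before turn [-0.0474  0.4817  0.0017] tilt [ 0.0067 -0.0035]
```

Emit:
drive_tool(
  moves=[
    [[0, 0, 0], [-0.0047, 0.0482, 0], 0.0],
    [[0, 0, 0], [-0.0047, 0.0482, 0], 0.0],
    [[0, 0, 0], [-0.0047, 0.0482, 0], 0.0],
    [[0, 0, 0], [-0.0047, 0.0482, 0], 0.0],
    [[0, 0, 0], [-0.0047, 0.0482, 0], 0.0],
  ],
)

```text
time: 5.4
eef_pos: [0.5919, 0.0373, 0.1824]
tcp_rot: [-0.111, 0.994, 0.001, -0.002]
contact_force: [1.0, -0.6, -2.9]
opening: 0.181
finger_force: 60.2
```

Emit:
drive_tool(
  moves=[
    [[0, 0, 0], [-0.0047, 0.0482, 0], 0.0],
    [[0, 0, 0], [-0.0047, 0.0482, 0], 0.0],
    [[0, 0, 0], [-0.0047, 0.0482, 0], 0.0],
    [[0, 0, 0], [-0.0047, 0.0482, 0], 0.0],
    [[0, 0, 0], [-0.0047, 0.0482, 0], 0.0],
  ],
)

```text
time: 6.02
eef_pos: [0.5615, 0.277, 0.1822]
tcp_rot: [-0.111, 0.994, -0.0, -0.002]
contact_force: [1.1, -0.8, -1.9]
opening: 0.177
finger_force: 60.2
```

Emit:
drive_tool(
  moves=[
    [[0, 0, 0.1545], [0, 0, 0], 0.0],
    [[0, 0, 0.1545], [0, 0, 0], 0.0],
    [[0, 0, 0.1545], [0, 0, 0], 0.0],
    [[0, 0, 0.1545], [0, 0, 0], 0.0],
    [[0, 0, 0], [0, 0, 0], 0.0],
  ],
)

```text
time: 6.65
eef_pos: [0.562, 0.2755, 0.1825]
tcp_rot: [0.195, 0.981, -0.001, -0.002]
contact_force: [-0.5, 0.3, -2.8]
opening: 0.176
finger_force: 60.2
```

```bash
python3 - <<'E'
from h import *
go(.5654,.2749,.035,-.395)
c=wrist('w3.png');i=cv2.imread('pics/w3.png')
t=-.395;R=np.array([[np.cos(t),-np.sin(t)],[np.sin(t),np.cos(t)]])
for p in [(.106,.114),(-.106,.114),(-.106,-.114),(.106,-.114),(.1,.028),(-.1,.028),(.1,.108),(-.1,.108)]:
    X=R@p+[.5392,.2121];q=proj(c,np.array([*X,.045]));cv2.circle(i,tuple(map(int,q)),4,(0,255,0),1)
cv2.imwrite('pics/w3m.png',i)
E
```

```text
turn z 0.002 shift before turn [-0.0039  0.0012  0.1475] tilt [-0.0042 -0.0013]
```

View pics/w3m.png

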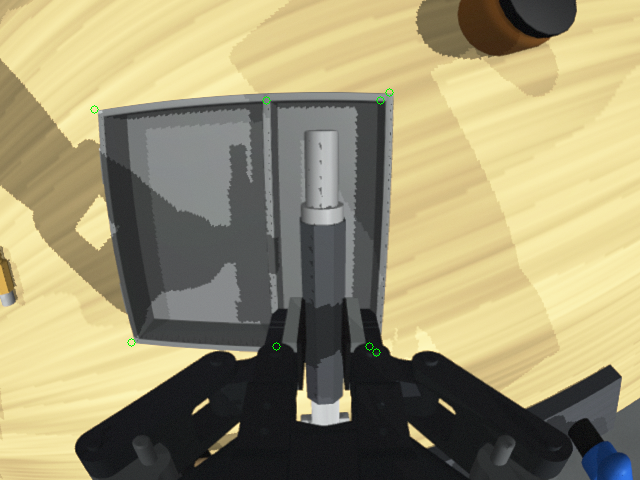

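Emit:
drive_tool(
  moves=[
    [[0, 0, 0], [-0.0035, 0.005, 0], 0.0],
    [[0, 0, 0], [0, 0, 0.04], 0.0],
    [[0, 0, 0], [0, 0, 0.04], 0.0],
    [[0, 0, 0], [0, 0, 0.03], 0.0],
    [[0, 0, 0], [0, 0, 0.01], 0.0],
  ],
)

```text
time: 7.32
eef_pos: [0.567, 0.2787, 0.0625]
tcp_rot: [0.196, 0.981, -0.001, -0.002]
contact_force: [0.2, 0.1, -1.3]
opening: 0.179
finger_force: 60.2
```

Emit:
drive_tool(
  moves=[
    [[0, 0, 0], [0, 0, 0.012], 0.0],
    [[0, 0, 0], [0, 0, 0.008], 0.0],
    [[0, 0, 0], [0, 0, 0.004], 0.0],
    [[0, 0, 0], [0, 0, 0.0], 0.0],
    [[0, 0, 0], [0, 0, 0], 0.0],
  ],
)

```text
time: 7.95
eef_pos: [0.5688, 0.2793, 0.042]
tcp_rot: [0.196, 0.981, 0.0, 0.001]
contact_force: [-0.0, 0.2, -2.9]
opening: 0.177
finger_force: 60.2
```

```bash
python3 - <<'E'
from h import *
go(.567,.2786,.033,-.395)
print(ctrl.get_state()['contact_force'])
E
```

```text
turn z 0.0 shift before turn [ 0.0014 -0.0014  0.009 ] tilt [0.0012 0.0003]
[-0.04705846  0.19817928 -2.93358796]
```

Emit:
drive_tool(
  moves=[
    [[0, 0, 0], [0.001, 0, 0.004], 0.0],
    [[0, 0, 0], [0, 0, 0.003], 0.0],
    [[0, 0, 0], [0, 0, 0.002], 0.0],
    [[0, 0, 0], [0, 0, 0], 0.0],
    [[0, 0, 0], [0, 0, 0], 0.0],
  ],
)

```text
time: 8.57
eef_pos: [0.5675, 0.2795, 0.0323]
tcp_rot: [0.196, 0.981, 0.0, 0.0]
contact_force: [0.5, -0.9, -2.2]
opening: 0.181
finger_force: 60.2
```

Emit:
drive_tool(
  moves=[
    [[0, 0, 0], [0, 0, 0.001], 0.0],
    [[0, 0, 0], [0, 0, 0], 0.0],
    [[0, 0, 0], [0, 0, 0], 0.032],
    [[0, 0, 0], [0, 0, 0], 0.032],
    [[0, 0, 0], [0, 0, 0], 0.032],
  ],
)

```text
time: 9.2
eef_pos: [0.5676, 0.2796, 0.0313]
tcp_rot: [0.196, 0.981, 0.0, 0.0]
contact_force: [-0.0, -0.0, 0.1]
opening: 0.374
finger_force: 0.0
```

Emit:
drive_tool(
  moves=[
    [[0, 0, 0], [0, 0, -0.02], 0.032],
    [[0, 0, 0], [0, 0, -0.05], 0.032],
    [[0, 0, 0], [0, 0, -0.05], 0.032],
    [[0, 0, 0], [0, 0, -0.03], 0.032],
    [[0, 0, 0], [0, 0, 0], 0.055],
  ],
)

```text
time: 9.82
eef_pos: [0.5697, 0.2803, 0.1869]
tcp_rot: [0.196, 0.981, 0.002, 0.004]
contact_force: [-0.8, -0.4, -0.1]
opening: 0.576
finger_force: 0.0
```

```bash
python3 - <<'E'
from h import *
go(.4467,-.3442,.18,.2457)
c=wrist('w4.png')
E
```

```text
turn z -0.64 shift before turn [-0.1265 -0.6238  0.004 ] tilt [0.009  0.0028]
```

View pics/w4.png

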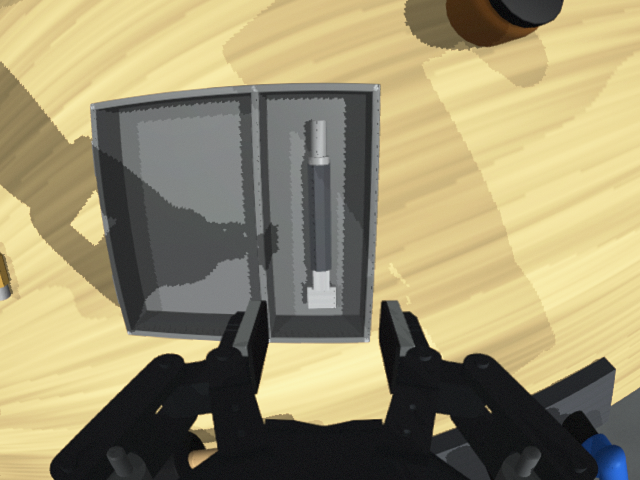

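Emit:
drive_tool(
  moves=[
    [[0, 0, 0], [-0.0115, -0.0567, 0], 0.065],
    [[0, 0, 0], [-0.0115, -0.0567, 0], 0.065],
    [[0, 0, 0], [-0.0115, -0.0567, 0], 0.065],
    [[0, 0, 0], [-0.0115, -0.0567, 0], 0.065],
    [[0, 0, 0], [-0.0115, -0.0567, 0], 0.065],
  ],
)

```text
time: 10.5
eef_pos: [0.5097, -0.0057, 0.1794]
tcp_rot: [0.196, 0.981, -0.0, -0.002]
contact_force: [-0.2, -0.5, 0.7]
opening: 0.764
finger_force: 0.0
```

Emit:
drive_tool(
  moves=[
    [[0, 0, 0], [-0.0115, -0.0567, 0], 0.065],
    [[0, 0, 0], [-0.0115, -0.0567, 0], 0.065],
    [[0, 0, 0], [-0.0115, -0.0567, 0], 0.065],
    [[0, 0, 0], [-0.0115, -0.0567, 0], 0.065],
    [[0, 0, 0], [-0.0115, -0.0567, 0], 0.065],
  ],
)

```text
time: 11.12
eef_pos: [0.454, -0.2891, 0.1794]
tcp_rot: [0.196, 0.981, 0.001, -0.001]
contact_force: [0.7, 0.6, 0.1]
opening: 0.761
finger_force: 0.0
```

Emit:
drive_tool(
  moves=[
    [[0, 0, 0], [-0.0115, -0.0567, 0], 0.065],
    [[0, 0, -0.16], [0, 0, 0], 0.065],
    [[0, 0, -0.16], [0, 0, 0], 0.065],
    [[0, 0, -0.16], [0, 0, 0], 0.065],
    [[0, 0, -0.16], [0, 0, 0], 0.065],
  ],
)

```text
time: 11.75
eef_pos: [0.4434, -0.344, 0.1791]
tcp_rot: [-0.125, 0.992, 0.002, -0.001]
contact_force: [0.1, -0.3, -0.8]
opening: 0.759
finger_force: 0.0
```

Emit:
drive_tool(
  moves=[
    [[0, 0, 0], [0, 0, 0.04], 0.065],
    [[0, 0, 0], [0, 0, 0.04], 0.065],
    [[0, 0, 0], [0, 0, 0], 0.065],
  ],
)

```text
time: 12.12
eef_pos: [0.4414, -0.3417, 0.096]
tcp_rot: [-0.122, 0.992, 0.005, -0.003]
contact_force: [0.1, -0.0, 0.1]
opening: 0.76
finger_force: 0.0
```

```bash
python3 - <<'E'
from h import *
go(.4467,-.3442,.026,.2457)
c=wrist('w5.png');i=cv2.imread('pics/w5.png')
t=.2457;R=np.array([[np.cos(t),-np.sin(t)],[np.sin(t),np.cos(t)]])
for p in [(.05,.018),(-.05,.018),(-.05,-.018),(.05,-.018)]:
    X=R@p+[.4467,-.3442];q=proj(c,np.array([*X,.022]));cv2.circle(i,tuple(map(int,q)),4,(0,255,0),1)
cv2.imwrite('pics/w5m.png',i)
E
```

```text
turn z -0.001 shift before turn [-0.0049 -0.0045  0.0699] tilt [-0.0079  0.0088]
```

View pics/w5m.png

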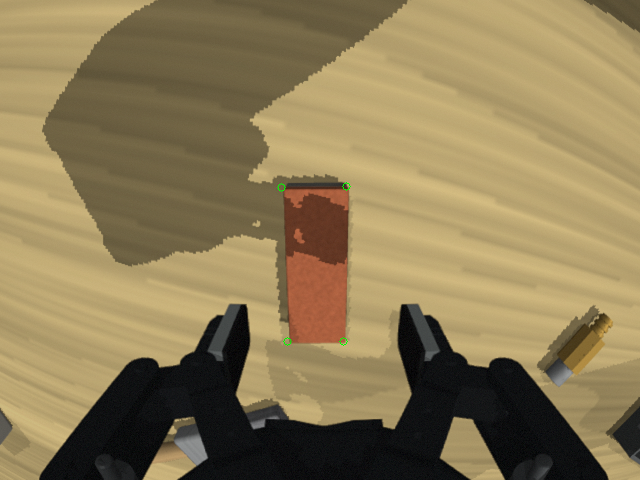

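Emit:
drive_tool(
  moves=[
    [[0, 0, 0], [-0.005, -0.0035, 0.03], 0.065],
    [[0, 0, 0], [0, 0, 0.03], 0.065],
    [[0, 0, 0], [0, 0, 0.014], 0.065],
    [[0, 0, 0], [0, 0, 0], 0.065],
  ],
)

```text
time: 12.68
eef_pos: [0.45, -0.347, 0.0274]
tcp_rot: [-0.122, 0.992, 0.0, -0.0]
contact_force: [0.4, 0.6, 0.4]
opening: 0.76
finger_force: 0.0
```

Emit:
drive_tool(
  moves=[
    [[0, 0, 0], [0, 0, 0], 0.02],
    [[0, 0, 0], [0, 0, 0], 0.02],
    [[0, 0, 0], [0, 0, 0], 0.02],
    [[0, 0, 0], [0, 0, 0], 0.02],
    [[0, 0, 0], [0, 0, 0], 0.02],
  ],
  grip_force=45,
)

```text
time: 13.3
eef_pos: [0.4509, -0.3477, 0.0292]
tcp_rot: [-0.122, 0.992, -0.001, 0.001]
contact_force: [-0.4, 1.3, 5.5]
opening: 0.406
finger_force: 46.8
```

Emit:
drive_tool(
  moves=[
    [[0, 0, 0], [0, 0, -0.03], 0.02],
    [[0, 0, 0], [0, 0, -0.05], 0.02],
    [[0, 0, 0], [0, 0, -0.05], 0.02],
    [[0, 0, 0], [0, 0, -0.03], 0.02],
    [[0, 0, 0], [0, 0, 0], 0.02],
  ],
)

```text
time: 13.92
eef_pos: [0.4511, -0.3483, 0.1902]
tcp_rot: [-0.122, 0.992, -0.003, 0.002]
contact_force: [0.0, -0.8, -2.1]
opening: 0.405
finger_force: 46.6
```

```bash
python3 - <<'E'
from h import *
t=-.395;R=np.array([[np.cos(t),-np.sin(t)],[np.sin(t),np.cos(t)]]);C=np.array([.5407,.2158])
a=C+R@[-.04,-.055];b=C+R@[.055,-.03];print(a,b)
go(*a,.17,-.395)
E
```

```text
[0.48261569 0.18042752] [0.57992057 0.16694565]
turn z 0.64 shift before turn [-0.1589  0.5054  0.0176] tilt [ 0.0045 -0.0052]
```

Emit:
drive_tool(
  moves=[
    [[0, 0, 0], [-0.0159, 0.0505, 0.001], 0.02],
    [[0, 0, 0], [-0.0159, 0.0505, 0.001], 0.02],
    [[0, 0, 0], [-0.0159, 0.0505, 0.001], 0.02],
    [[0, 0, 0], [-0.0159, 0.0505, 0.001], 0.02],
    [[0, 0, 0], [-0.0159, 0.0505, 0.001], 0.02],
  ],
)

```text
time: 14.55
eef_pos: [0.4643, -0.0807, 0.1795]
tcp_rot: [-0.122, 0.993, 0.001, -0.002]
contact_force: [1.2, 0.7, -2.3]
opening: 0.405
finger_force: 46.7
```

Emit:
drive_tool(
  moves=[
    [[0, 0, 0], [-0.0159, 0.0505, 0], 0.02],
    [[0, 0, 0], [-0.0159, 0.0505, 0], 0.02],
    [[0, 0, 0], [-0.0159, 0.0505, 0], 0.02],
    [[0, 0, 0], [-0.0159, 0.0505, 0], 0.02],
    [[0, 0, 0], [-0.0159, 0.0505, 0], 0.02],
  ],
)

```text
time: 15.18
eef_pos: [0.4801, 0.1829, 0.1794]
tcp_rot: [-0.122, 0.992, -0.0, -0.002]
contact_force: [1.1, -0.3, -2.0]
opening: 0.402
finger_force: 46.7
```

Emit:
drive_tool(
  moves=[
    [[0, 0, 0.16], [0, 0, 0], 0.02],
    [[0, 0, 0.16], [0, 0, 0], 0.02],
    [[0, 0, 0.16], [0, 0, 0], 0.02],
    [[0, 0, 0.16], [0, 0, 0], 0.02],
    [[0, 0, 0], [0, 0, 0], 0.02],
  ],
)

```text
time: 15.8
eef_pos: [0.4803, 0.1812, 0.1796]
tcp_rot: [0.195, 0.981, -0.001, -0.002]
contact_force: [0.2, -0.4, -2.5]
opening: 0.404
finger_force: 46.9
```

```bash
python3 - <<'E'
from h import *
go(.4826,.1804,.037,-.395)
c=wrist('w6.png')
E
```

```text
turn z 0.002 shift before turn [-0.0029  0.0005  0.1426] tilt [-0.0042 -0.0008]
```

View pics/w6.png

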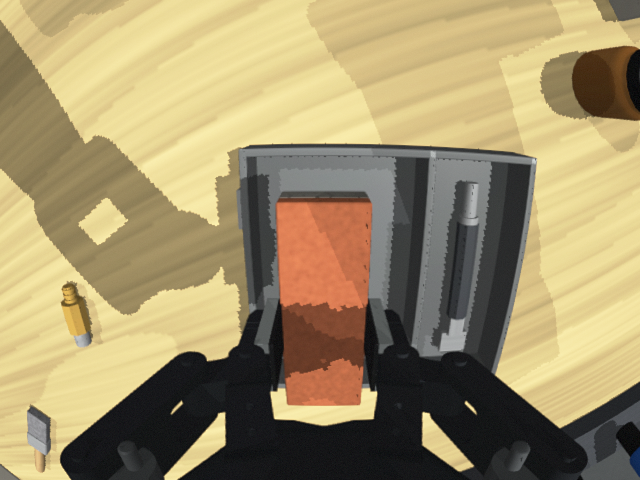

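Emit:
drive_tool(
  moves=[
    [[0, 0, 0], [-0.001, 0.0005, 0.04], 0.02],
    [[0, 0, 0], [0, 0, 0.04], 0.02],
    [[0, 0, 0], [0, 0, 0.03], 0.02],
    [[0, 0, 0], [0, 0, 0.01], 0.02],
    [[0, 0, 0], [0, 0, 0], 0.02],
  ],
)

```text
time: 16.48
eef_pos: [0.4825, 0.1815, 0.0618]
tcp_rot: [0.196, 0.981, -0.0, -0.001]
contact_force: [0.2, -0.9, -2.5]
opening: 0.405
finger_force: 46.9
```

Emit:
drive_tool(
  moves=[
    [[0, 0, 0], [0, 0, 0.01], 0.02],
    [[0, 0, 0], [0, 0, 0.006], 0.02],
    [[0, 0, 0], [0, 0, 0.0], 0.02],
    [[0, 0, 0], [0, 0, 0], 0.02],
  ],
)

```text
time: 16.98
eef_pos: [0.483, 0.1816, 0.0466]
tcp_rot: [0.196, 0.981, 0.0, 0.0]
contact_force: [-0.5, 0.3, -1.8]
opening: 0.404
finger_force: 46.9
```

Emit:
drive_tool(
  moves=[
    [[0, 0, 0], [0, 0, 0.005], 0.02],
    [[0, 0, 0], [0, 0, 0.003], 0.02],
    [[0, 0, 0], [0, 0, 0.002], 0.02],
    [[0, 0, 0], [0, 0, 0], 0.02],
    [[0, 0, 0], [0, 0, 0], 0.02],
  ],
)

```text
time: 17.6
eef_pos: [0.4829, 0.1816, 0.0364]
tcp_rot: [0.196, 0.981, 0.0, 0.0]
contact_force: [0.9, -0.0, -2.7]
opening: 0.402
finger_force: 46.9
```

Emit:
drive_tool(
  moves=[
    [[0, 0, 0], [0, 0, 0.001], 0.02],
    [[0, 0, 0], [0, 0, 0], 0.02],
    [[0, 0, 0], [0, 0, 0], 0.047],
    [[0, 0, 0], [0, 0, 0], 0.047],
    [[0, 0, 0], [0, 0, 0], 0.047],
  ],
)

```text
time: 18.23
eef_pos: [0.4832, 0.1816, 0.0357]
tcp_rot: [0.196, 0.981, 0.0, 0.0]
contact_force: [-0.2, 0.0, 0.2]
opening: 0.555
finger_force: 0.0
```

Emit:
drive_tool(
  moves=[
    [[0, 0, 0], [0, 0, -0.02], 0.047],
    [[0, 0, 0], [0, 0, -0.05], 0.047],
    [[0, 0, 0], [0, 0, -0.05], 0.047],
    [[0, 0, 0], [0, 0, -0.02], 0.047],
    [[0, 0, 0], [0, 0, 0], 0.055],
  ],
)

```text
time: 18.85
eef_pos: [0.4842, 0.1818, 0.1777]
tcp_rot: [0.196, 0.981, 0.001, 0.002]
contact_force: [0.0, -0.6, -0.4]
opening: 0.646
finger_force: 0.0
```

```bash
python3 - <<'E'
from h import *
go(.4715,-.1079,.17,-.372)
E
```

```text
turn z -0.023 shift before turn [-0.0997 -0.2723  0.0074] tilt [0.0051 0.0008]
```

Emit:
drive_tool(
  moves=[
    [[0, 0, 0], [-0.02, -0.0545, 0], 0.055],
    [[0, 0, 0], [-0.02, -0.0545, 0], 0.055],
    [[0, 0, 0], [-0.02, -0.0545, 0], 0.055],
    [[0, 0, 0], [-0.02, -0.0545, 0], 0.055],
    [[0, 0, 0], [-0.02, -0.0545, 0], 0.055],
  ],
)

```text
time: 19.48
eef_pos: [0.469, -0.1098, 0.1734]
tcp_rot: [0.196, 0.981, 0.0, -0.001]
contact_force: [0.5, -0.3, 0.9]
opening: 0.645
finger_force: 0.0
```

Emit:
drive_tool(
  moves=[
    [[0, 0, -0.023], [0, 0, 0.04], 0.055],
    [[0, 0, 0], [0, 0, 0.04], 0.055],
    [[0, 0, 0], [0, 0, 0], 0.055],
  ],
)

```text
time: 19.85
eef_pos: [0.4665, -0.107, 0.0905]
tcp_rot: [0.185, 0.983, 0.001, -0.005]
contact_force: [-0.3, 0.7, 0.3]
opening: 0.645
finger_force: 0.0
```

```bash
python3 - <<'E'
from h import *
go(.4715,-.1079,.029,-.372)
c=wrist('w7.png');i=cv2.imread('pics/w7.png')
t=-.372;R=np.array([[np.cos(t),-np.sin(t)],[np.sin(t),np.cos(t)]])
for p in [(.018,0),(-.018,0)]:
    X=R@p+[.4715,-.1079];q=proj(c,np.array([*X,.026]));cv2.circle(i,tuple(map(int,q)),4,(0,255,0),1)
cv2.imwrite('pics/w7m.png',i)
E
```

```text
turn z -0.0 shift before turn [-0.0057  0.0009  0.0614] tilt [-0.0103  0.0048]
```

View pics/w7m.png

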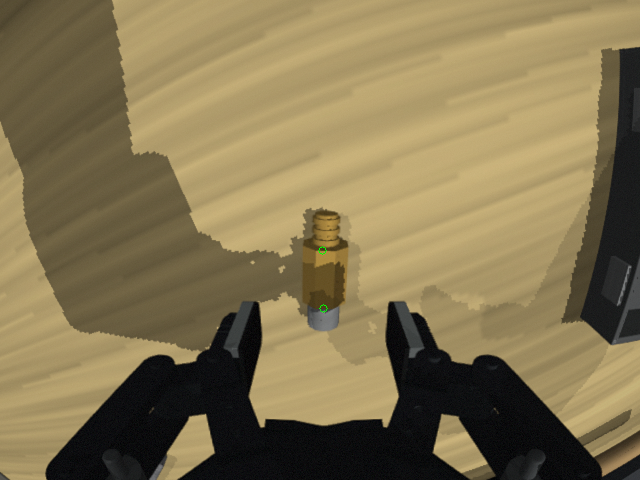

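Emit:
drive_tool(
  moves=[
    [[0, 0, 0], [0.001, 0.001, 0.03], 0.055],
    [[0, 0, 0], [0, 0, 0.02], 0.055],
    [[0, 0, 0], [0, 0, 0.009], 0.055],
    [[0, 0, 0], [0, 0, 0], 0.055],
  ],
)

```text
time: 20.4
eef_pos: [0.4703, -0.1072, 0.037]
tcp_rot: [0.185, 0.983, -0.0, 0.0]
contact_force: [-0.2, -0.2, 0.2]
opening: 0.644
finger_force: 0.0
```

Emit:
drive_tool(
  moves=[
    [[0, 0, 0], [0, 0, 0], 0.01],
    [[0, 0, 0], [0, 0, 0], 0.01],
    [[0, 0, 0], [0, 0, 0], 0.01],
    [[0, 0, 0], [0, 0, 0], 0.01],
    [[0, 0, 0], [0, 0, 0], 0.01],
  ],
  grip_force=60,
)

```text
time: 21.02
eef_pos: [0.4723, -0.1085, 0.0418]
tcp_rot: [0.185, 0.983, -0.001, 0.001]
contact_force: [-9.8, 2.3, 28.4]
opening: 0.12
finger_force: 27.2
```

Emit:
drive_tool(
  moves=[
    [[0, 0, 0], [0, 0, -0.03], 0.01],
    [[0, 0, 0], [0, 0, -0.05], 0.01],
    [[0, 0, 0], [0, 0, -0.05], 0.01],
    [[0, 0, 0], [0, 0, -0.03], 0.01],
    [[0, 0, 0], [0, 0, 0], 0.01],
  ],
)

```text
time: 21.65
eef_pos: [0.4715, -0.1079, 0.1999]
tcp_rot: [0.185, 0.983, -0.001, 0.004]
contact_force: [-0.1, -0.4, -0.1]
opening: 0.119
finger_force: 0.0
```

```bash
python3 - <<'E'
from h import *
go(.5799,.1669,.17,-.395)
E
```

```text
turn z 0.023 shift before turn [-0.0009  0.2954  0.0298] tilt [ 0.0069 -0.0032]
```

Emit:
drive_tool(
  moves=[
    [[0, 0, 0], [0, 0, 0.04], 0.06],
    [[0, 0, 0], [0, 0, 0.04], 0.06],
    [[0, 0, 0], [0, 0, 0], 0.06],
    [[0, 0, 0], [0, 0, 0], 0.06],
  ],
)

```text
time: 22.15
eef_pos: [0.47, -0.1073, 0.1167]
tcp_rot: [0.185, 0.983, -0.0, 0.0]
contact_force: [-0.2, -0.9, -0.2]
opening: 0.705
finger_force: 0.0
```

```bash
cat >> h.py <<'E'
def brass(img,roi=None):
    h=cv2.cvtColor(img,cv2.COLOR_BGR2HSV);m=((h[...,1]>150)&(h[...,0]>14)&(h[...,0]<28)&(h[...,2]>60)).astype('uint8')
    m=cv2.morphologyEx(m,cv2.MORPH_OPEN,np.ones((3,3)))
    n,l,s,ce=cv2.connectedComponentsWithStats(m)
    for k in range(1,n):
        if s[k,4]>60:
            r=cv2.minAreaRect(np.argwhere(l==k)[:,::-1].astype('float32'));print(s[k],ce[k].round(1),np.round(cv2.boxPoints(r),1).tolist())
E
python3 - <<'E'
from h import *
i=cv2.imread('pics/w7.png');h=cv2.cvtColor(i,cv2.COLOR_BGR2HSV)
for p in [(325,260),(325,220),(310,290),(200,100),(100,150),(330,290)]: print(p,h[p[1],p[0]])
print('old');brass(i)
c=wrist('w8.png');print('new');brass(cv2.imread('pics/w8.png'));print(ctrl.get_state()['eef_pos'])
E
```

```text
(325, 260) [ 20 162 172]
(325, 220) [ 20 165 144]
(310, 290) [ 21 161  95]
(200, 100) [ 21 102 195]
(100, 150) [ 21 103 106]
(330, 290) [ 20 158 103]
old
[ 303  212   45   97 3558] [324.5 263.4] [[303.0, 308.0], [303.0, 212.0], [347.0, 212.0], [347.0, 308.0]]
new
[ 302  190   40   87 2899] [321.3 237.2] [[302.0, 190.0], [341.0, 190.0], [341.0, 276.0], [302.0, 276.0]]
[ 0.47060596 -0.10756872  0.11757408]
```

```bash
python3 - <<'E'
from h import *
import pickle
c=pickle.load(open('wrist.pkl','rb'))
i=cv2.imread('pics/w8.png');h=cv2.cvtColor(i,cv2.COLOR_BGR2HSV);m=(h[...,1]>140)&(h[...,0]>14)&(h[...,0]<28)
for r in range(190,280,6):
    k=np.nonzero(m[r,280:365])[0]+280;print(r,k.min() if len(k) else 0,k.max() if len(k) else 0,end=' | ')
p=lambda u,v,z:ray(c,u,v,z)
for v in (190,212,218,276): print(v,p(321,v,.026).round(4))
a=p(321,218,.026);print(Ro.from_quat(ctrl.get_state()['tcp_rot']).as_matrix()[:2,:2].round(3))
E
```

```text
190 313 327 | 196 309 332 | 202 311 331 | 208 310 332 | 214 309 333 | 220 301 340 | 226 301 341 | 232 302 341 | 238 302 341 | 244 302 341 | 250 302 341 | 256 302 341 | 262 303 341 | 268 303 341 | 274 305 338 | 190 [ 0.4321 -0.0928  0.026 ]
212 [ 0.4447 -0.0977  0.026 ]
218 [ 0.4482 -0.0991  0.026 ]
276 [ 0.4839 -0.1131  0.026 ]
[[-0.932  0.363]
 [ 0.363  0.932]]
```

Emit:
drive_tool(
  moves=[
    [[0, 0, 0], [0.005, 0, 0.03], 0.06],
    [[0, 0, 0], [0, 0, 0.025], 0.06],
    [[0, 0, 0], [0, 0, 0.02], 0.06],
    [[0, 0, 0], [0, 0, 0.005], 0.06],
    [[0, 0, 0], [0, 0, 0], 0.06],
  ],
)

```text
time: 22.82
eef_pos: [0.466, -0.1057, 0.0374]
tcp_rot: [0.185, 0.983, -0.0, 0.001]
contact_force: [0.4, -0.6, -0.1]
opening: 0.706
finger_force: 0.0
```

Emit:
drive_tool(
  moves=[
    [[0, 0, 0], [0, 0, 0.005], 0.06],
    [[0, 0, 0], [0, 0, 0], 0.06],
    [[0, 0, 0], [0, 0, 0], 0.06],
  ],
)

```text
time: 23.2
eef_pos: [0.4653, -0.1054, 0.0316]
tcp_rot: [0.185, 0.983, -0.0, 0.0]
contact_force: [0.1, -0.1, -0.4]
opening: 0.704
finger_force: 0.0
```

Emit:
drive_tool(
  moves=[
    [[0, 0, 0], [0, 0, 0.005], 0.06],
    [[0, 0, 0], [0, 0, 0.003], 0.05],
    [[0, 0, 0], [0, 0, 0], 0.045],
    [[0, 0, 0], [0, 0, 0], 0.045],
  ],
)

```text
time: 23.7
eef_pos: [0.4651, -0.1053, 0.0233]
tcp_rot: [0.185, 0.983, 0.0, -0.0]
contact_force: [-0.1, 0.5, -0.2]
opening: 0.527
finger_force: 0.0
```

Emit:
drive_tool(
  moves=[
    [[0, 0, 0], [0, 0, 0], 0.03],
    [[0, 0, 0], [0, 0, 0], 0.01],
    [[0, 0, 0], [0, 0, 0], 0.01],
    [[0, 0, 0], [0, 0, 0], 0.01],
    [[0, 0, 0], [0, 0, 0], 0.01],
  ],
  grip_force=60,
)

```text
time: 24.32
eef_pos: [0.4653, -0.1055, 0.0237]
tcp_rot: [0.185, 0.983, -0.0, 0.0]
contact_force: [-1.1, 0.4, 4.9]
opening: 0.279
finger_force: 60.5
```

Gripped at about 26 mm. Lift.

Emit:
drive_tool(
  moves=[
    [[0, 0, 0], [0, 0, -0.03], 0.01],
    [[0, 0, 0], [0, 0, -0.05], 0.01],
    [[0, 0, 0], [0, 0, -0.05], 0.01],
    [[0, 0, 0], [0, 0, -0.02], 0.01],
    [[0, 0, 0], [0, 0, 0], 0.01],
  ],
)

```text
time: 24.95
eef_pos: [0.4658, -0.1056, 0.1744]
tcp_rot: [0.185, 0.983, -0.0, 0.002]
contact_force: [-0.1, -0.3, -1.9]
opening: 0.286
finger_force: 59.8
```

```bash
python3 - <<'E'
from h import *
go(.5799,.1669,.17,-.395)
E
```

```text
turn z 0.023 shift before turn [-0.0073  0.2953  0.0044] tilt [ 0.0031 -0.0013]
```

Emit:
drive_tool(
  moves=[
    [[0, 0, 0], [-0.0012, 0.0492, 0], 0.01],
    [[0, 0, 0], [-0.0012, 0.0492, 0], 0.01],
    [[0, 0, 0], [-0.0012, 0.0492, 0], 0.01],
    [[0, 0, 0], [-0.0012, 0.0492, 0], 0.01],
    [[0, 0, 0], [-0.0012, 0.0492, 0], 0.01],
  ],
)

```text
time: 25.58
eef_pos: [0.559, 0.1232, 0.17]
tcp_rot: [0.185, 0.983, -0.001, -0.002]
contact_force: [1.9, 0.6, -1.2]
opening: 0.279
finger_force: 59.8
```

Emit:
drive_tool(
  moves=[
    [[0, 0, 0], [-0.0012, 0.0492, 0], 0.01],
    [[0, 0, 0.023], [0, 0, 0], 0.01],
    [[0, 0, 0], [0, 0, 0], 0.01],
    [[0, 0, 0], [0, 0, 0], 0.01],
  ],
)

```text
time: 26.08
eef_pos: [0.5782, 0.166, 0.172]
tcp_rot: [0.197, 0.98, -0.0, -0.001]
contact_force: [-0.6, 0.3, -2.2]
opening: 0.282
finger_force: 59.9
```

```bash
python3 - <<'E'
from h import *
go(.5799,.1669,.0307,-.395)
c=wrist('w9.png');i=cv2.imread('pics/w9.png');h=cv2.cvtColor(i,cv2.COLOR_BGR2HSV)
brass(i)
m=((h[...,1]>140)&((h[...,0]<12)|(h[...,0]>170))).astype('uint8');n,l,s,ce=cv2.connectedComponentsWithStats(m)
for k in range(1,n):
    if s[k,4]>300:
        b=cv2.boxPoints(cv2.minAreaRect(np.argwhere(l==k)[:,::-1].astype('float32')));W=np.array([ray(c,*p,.028)[:2] for p in b])
        t=-.395;R=np.array([[np.cos(t),-np.sin(t)],[np.sin(t),np.cos(t)]]);print(s[k],((W-[.5407,.2158])@R).round(3).tolist())
E
```

```text
turn z -0.001 shift before turn [-0.0015  0.0017  0.1413] tilt [-0.0023 -0.0005]
[611   0  19   6  77] [621.1   1.8] [[611.0, 0.0], [629.0, 0.0], [629.0, 5.0], [611.0, 5.0]]
[ 292  247   64  132 5910] [323.1 318. ] [[292.0, 247.0], [355.0, 247.0], [355.0, 378.0], [292.0, 378.0]]
[ 268   33   50  135 6648] [[-0.094, -0.07], [-0.092, -0.035], [0.006, -0.035], [0.006, -0.071]]
```

Emit:
drive_tool(
  moves=[
    [[0, 0, 0], [-0.001, 0.001, 0.04], 0.01],
    [[0, 0, 0], [0, 0, 0.04], 0.01],
    [[0, 0, 0], [0, 0, 0.03], 0.01],
    [[0, 0, 0], [0, 0, 0.01], 0.01],
    [[0, 0, 0], [0, 0, 0], 0.01],
  ],
)

```text
time: 26.75
eef_pos: [0.5803, 0.1671, 0.0533]
tcp_rot: [0.197, 0.98, -0.0, -0.0]
contact_force: [-0.2, 0.5, -1.7]
opening: 0.284
finger_force: 59.9
```

Emit:
drive_tool(
  moves=[
    [[0, 0, 0], [0, 0, 0.008], 0.01],
    [[0, 0, 0], [0, 0, 0.005], 0.01],
    [[0, 0, 0], [0, 0, 0.003], 0.01],
    [[0, 0, 0], [0, 0, 0], 0.01],
    [[0, 0, 0], [0, 0, 0], 0.01],
  ],
)

```text
time: 27.38
eef_pos: [0.5805, 0.1677, 0.0375]
tcp_rot: [0.196, 0.981, 0.0, 0.0]
contact_force: [0.0, 0.6, -2.3]
opening: 0.288
finger_force: 59.9
```

Emit:
drive_tool(
  moves=[
    [[0, 0, 0], [0, 0, 0.003], 0.01],
    [[0, 0, 0], [0, 0, 0.002], 0.01],
    [[0, 0, 0], [0, 0, 0.001], 0.01],
    [[0, 0, 0], [0, 0, 0], 0.01],
    [[0, 0, 0], [0, 0, 0], 0.01],
  ],
)

```text
time: 28.0
eef_pos: [0.5804, 0.1676, 0.0314]
tcp_rot: [0.196, 0.981, 0.0, 0.0]
contact_force: [-0.0, 0.6, -1.9]
opening: 0.284
finger_force: 59.9
```

Emit:
drive_tool(
  moves=[
    [[0, 0, 0], [0, 0, 0], 0.04],
    [[0, 0, 0], [0, 0, 0], 0.04],
    [[0, 0, 0], [0, 0, 0], 0.04],
    [[0, 0, 0], [0, 0, 0], 0.04],
  ],
)

```text
time: 28.5
eef_pos: [0.5805, 0.1676, 0.0315]
tcp_rot: [0.196, 0.981, 0.0, 0.0]
contact_force: [0.1, -0.5, 0.2]
opening: 0.469
finger_force: 0.0
```

Emit:
drive_tool(
  moves=[
    [[0, 0, 0], [0, 0, -0.02], 0.04],
    [[0, 0, 0], [0, 0, -0.05], 0.04],
    [[0, 0, 0], [0, 0, -0.05], 0.04],
    [[0, 0, 0], [-0.04, 0, -0.03], 0.04],
    [[0, 0, 0], [0, 0, 0], 0.04],
  ],
)

```text
time: 29.12
eef_pos: [0.6213, 0.1516, 0.1876]
tcp_rot: [0.197, 0.98, 0.001, 0.005]
contact_force: [-1.2, -0.0, -0.2]
opening: 0.467
finger_force: 0.0
```

```bash
python3 - <<'E'
from h import *
c=wrist('w10.png');i=cv2.imread('pics/w10.png');h=cv2.cvtColor(i,cv2.COLOR_BGR2HSV)
t=-.395;R=np.array([[np.cos(t),-np.sin(t)],[np.sin(t),np.cos(t)]])
def f(m,z):
    n,l,s,ce=cv2.connectedComponentsWithStats(cv2.morphologyEx(m.astype('uint8'),cv2.MORPH_OPEN,np.ones((3,3))))
    for k in range(1,n):
        if s[k,4]>300:
            b=cv2.boxPoints(cv2.minAreaRect(np.argwhere(l==k)[:,::-1].astype('float32')));W=np.array([ray(c,*p,z)[:2] for p in b])
            print(s[k],((W-[.5407,.2158])@R).round(3).tolist())
f((h[...,1]>140)&((h[...,0]<12)|(h[...,0]>170)),.028)
f((h[...,1]>150)&(h[...,0]>14)&(h[...,0]<28)&(h[...,2]>60),.02)
# bystanders: top view difference
a=cv2.imread('pics/top.png').astype(int);snap('top','top2.png');b=cv2.imread('pics/top2.png').astype(int)
d=np.abs(a-b).max(2)>40
for nm,(u,v,w) in dict(mallet=(320,170,50),jar=(125,318,25),brush=(507,227,40)).items(): print(nm,d[v-w:v+w,u-w:u+w].sum())
E
```

```text
[ 265    0   47  105 4928] [[-0.077, -0.07], [-0.076, -0.035], [0.007, -0.035], [0.006, -0.07]]
[ 306  125   32   69 1817] [[0.023, -0.04], [0.023, -0.016], [0.078, -0.015], [0.078, -0.04]]
mallet 156
jar 0
brush 0
```

Emit:
drive_tool(
  moves=[
    [[0, 0, 0], [0, 0, -0.02], 0.04],
    [[0, 0, 0], [0, 0, 0], 0.04],
    [[0, 0, 0], [0, 0, 0], 0.04],
  ],
)

```text
time: 29.6
eef_pos: [0.6169, 0.1525, 0.2012]
tcp_rot: [0.196, 0.981, -0.0, -0.0]
contact_force: [-0.5, -0.2, -0.8]
opening: 0.469
finger_force: 0.0
```

```bash
python3 -c "
from plant import ctrl
print(ctrl.sign_off())"
```

```text
the job is handed in; nothing more can be done
None
```

I packed the chisel flat in the narrow lane and the whetstone and coupling in the wide compartment, and handed the job in at about 30 s; the first coupling grasp slipped and needed a second try, the jar and brush showed no change, and a small change by the mallet in the top view (probably the arm or its shadow) was not checked further.

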